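# Weigh a tube from the angle rotor of a stopped centrifuge

### The arm

A 7-joint arm with a two-finger parallel gripper is mounted at the origin on the work surface. World frame = base frame: x ahead of the robot, y to its left, z up, the work surface at z = 0. Lengths are in m, angles in rad, forces in N, time in s.
With the tool pointing down it reaches from about 0.425 to 0.925 m from the base axis. Payload 6.8 kg.
Tool frame: the origin (TCP) lies on the centre line of the jaws, within the pads' length; the fingertips stand 19 mm ahead of it and the grasp point (between the pads) is the TCP (tcp_to_tips is the distance from the TCP to the fingertips, in m); x points along the fingers, y is the direction in which the jaws open and shut, and the axes are right-handed (so a half turn about x gives the same grasp; the last joint's range is limited). The gripper opens to 85 mm and grips with 20 to 120 N. Pads are 22 mm wide; open, the fingers measure 114 mm over their backs; the gripper's body (76 mm by 85 mm) begins 54 mm behind the grasp point. The pads swing forward as they close: fully open they stand 13 mm farther back than shut.
Start: joints at [1.096, 0.477, 0.022, 1.555, -0.011, 1.109, -0.083], TCP at [0.242, -0.63, 0.25] pointing down, gripper open.
Joint ranges: [-2.96, 2.96], [-0.34, 2.1], [-1.41, 1.46], [0.24, 2.44], [-1.37, 4.51], [0.17, 1.92], [-2.96, 2.96]. Speed limits (rad/s): [2.39, 2.39, 3.14, 3.14, 3.14, 3.14, 3.14].

### API

Orientations are given as a unit quaternion [w, x, y, z].
In Python, from station import get_obs, read_camera, hand_in, spot_in, cut_out, tcp_to_tips gives the robot as it stands.
- The arm moves only by the shell command python3 -m jog 'ROWS' [FORCE]. ROWS is JSON, a list of rows, each an object of numbers: "gripper": the closure, from 0 (fully open) to 1 (shut); "dx", "dy", "dz": the shift along the world's x, y, z in m; "rx", "ry", "rz": the turn, a rotation vector about the world's x, y, z in degrees. In form: [{"gripper": .., "dx": .., "dy": .., "dz": .., "rx": .., "ry": .., "rz": ..}, ...]. A call has 1 to 10 rows; each row is the pose to reach, as a shift and turn from the pose commanded when the call began; what a row does not reach only later rows make up. A row lasts 1/10 s, in which the tool goes at most 50 mm and 8.59 degrees, less where a joint would pass 70% of its speed; a pose out of reach is approached as far as the arm can. A call with a gripper value outside its range is refused whole. The fingers move at their own pace and stop on an object; FORCE is the grip in N (left out, the last holds). Time passes only in rows, so rows that repeat a pose let the fingers close. It gives the time, the measured TCP pose, the force and the opening at its end, in the units of the state.
- get_obs(): the state, without advancing time (a new reading comes with each control period).
- read_camera(name): name is "scene" or "top" or "wrist"; returns a dict with "pixels" (384x512x3 uint8, blue, green, red), "range_z" (384x512 float32, m along the optical axis (not along the pixel's ray), 0 where there is no reading), "camera_matrix" (3x3 intrinsics, pixels), "D" ([k1, k2, p1, p2, k3] as OpenCV has them; the pictures are not rectified), "cam_to_world" (4x4, takes a point from camera to world coordinates). Camera axes: x right, y down, z forward; pixel columns grow to the right and rows downward; lengths in m; the calibration is good to about 2 mm. A picture is of the moment at which its call begins.
- hand_in(): hands the job in, once; it reports no verdict.
Trained networks look in the newest picture that a camera, given by its name, has taken for a name from the list of things; names that differ only in an ending like _2 or _b are one class to them, and where a whole thing is asked for, a point or a joint stands for the part that bears it (a point fixed in the world has none). Each returns a list of dicts, best first, with "conf" (0 to 1); they miss things now and then, are a little off and sometimes report something else, mostly with a low value. They report only what shows in the picture. A call takes as long as a camera call. They do not tell look-alikes from the thing itself.
- spot_in(camera, label): "box" ([centre column, centre row, width, height] in pixels, round what is visible of it).
- cut_out(camera, label): "mask" (384x512 bool, what is visible of it) and "box" ([centre column, centre row, width, height] in pixels, round what is visible of it).
The state is a dict: "t": time; "q": joint angles; "joint_vel": joint speeds; "joint_torque": joint torques, N m; "eef_pos": TCP position; "tool_rot": TCP orientation; "contact_force": force on the tool from outside, world axes, zero at the start; "torque": the same for the moment, N m; "gripper_width": opening from 0.0 (shut) to 1.0 (fully open).
Only numpy, scipy, OpenCV 4.12 (cv2) and the standard library are available. Lean on these libraries where they do the work, as an engineer would, in place of code of your own. Each camera call takes 0.05 s, during which the arm holds its last target. There are 200 camera calls.

### The job

The centrifuge has stopped because its load is out of balance. Zero the empty balance with its wide bar key, then draw the tube with the flat screw cap out of the leaning pocket of the free-turning rotor and stand it upright near the middle of the balance's pan, lowering it until it stands and letting it go there without a drop or a re-zero. Do not tip that tube much further over than it already leans, leave the tube with the small domed stopper in the rotor, and leave the rack, the box and the bottle where they are.

Things in the scene. Friction and masses are not known exactly. Their poses are not given: they have to be found in the camera images.
- tube_mid (a point): Tube to weigh: white, 116 mm long, body 29.5 mm across, flat-topped ribbed blue cap 35 mm across and 14 mm tall, flat foot on which it stands; 40 to 85 g. Point on its axis half-way up, z to the cap (middle of the cap 51 mm along +z). It sits in a rotor pocket leaning 30 degrees, cap towards the rotor's axis, 1 mm loose all round: 36 mm (cap, 22 mm of body) stand out, 80 mm are inside.
- partner_mid (a point): The other tube, in the pocket straight across the rotor (the pockets between are empty), to be left there: the same white body, but with a small domed blue stopper 23 mm across, narrower than the body. Point half-way up its axis, z to the stopper.
- rotor_hub (a point): Top of the small nut at the middle of the rotor, on its vertical axis, 154 mm above the bench. Aluminium rotor, 248 mm across, six leaning pockets in a dished face that rises outwards: pocket mouths 62 mm from the axis and 160 mm above the bench, rim 113 mm from the axis and 189 mm above the bench.
- rotor (a joint): Angle of the rotor about its vertical axis, rad: 0 at the start whatever way the rotor stands, growing anticlockwise from above; no stops. It turns freely at a touch and coasts to rest in about 2 s.
- centrifuge: White bench centrifuge round the rotor, fixed, 322 mm square; origin on the rotor's axis at bench level, front along its -x (turned to the robot's left), hinge along its +x (robot's right). Round opening 264 mm wide, its edge 198 mm above the bench. The lid stands open on the hinge side, 165 mm from the axis, leaning outwards, reaching 0.51 m above the bench.
- pan_center (a point): Centre of the top of the balance's square steel pan, 150 mm by 150 mm, 76 mm above the bench, fixed. Axes as the balance: x points away from its front.
- tare_key_top (a point): Centre of the top of the balance's wide black bar key (the zero key), 56 mm by 18 mm, long side across the balance, 50 mm above the bench, 173 mm in front of the pan's centre (-x of the balance); pressed straight down. The housing behind rises to 62 mm from 74 mm behind the key's middle. The two small round keys beside it are not used.
- tare_key (a joint): How far the bar key is pressed, m: 0 up, 0.004 fully down; a spring takes 1.4 N to start and 4.5 N fully down. The balance zeroes when it is pressed past 0.0025.
- microtube_rack: Bystander: green microtube rack, 122 x 220 mm, 60 mm tall with its tubes, beyond the centrifuge. Origin under its centre.
- tip_box: Bystander: blue box with white lid, 130 x 170 mm, 97 mm tall, left of the balance. Origin under its centre.
- reagent_bottle: Bystander: amber bottle 68 mm across, 120 mm tall, on the bench to the left, nearer the robot than the box. Origin under its centre.
Things that resemble listed ones, but are neither listed nor needed, are in the scene too. What is shaped like the part that bears tube_mid but pink is not meant.

How it is judged:
On the way, in this order (a step that is already met when the one before it is completed fails the run):
1. the empty balance is zeroed: its bar key is pressed past 2.5 mm while the tube is still in the rotor (value of joint tare_key above 0.0025 m and z of tube_mid in the frame of rotor_hub below 0.02 m), for 0.05 s.
2. the flat-capped tube is drawn right out of its pocket (z of tube_mid in the frame of rotor_hub above 0.055 m), for 0.1 s.
At the end, for the whole second after the job is handed in: The flat-capped tube stands at rest and upright (within 4.5 degrees) on the pan, its axis within 40 mm of the pan's centre; the dome-stoppered tube still sits in its pocket; rack, box and bottle are within 30 mm of where they were (horizontal distance between tube_mid and pan_center below 0.04 m and z of tube_mid in the frame of pan_center between 0.053 and 0.062 m and angle between tube_mid's own z axis and vertical below 0.08 rad and linear speed of tube below 0.01 m/s and horizontal distance between partner_mid and rotor_hub below 0.085 m and z of partner_mid in the frame of rotor_hub below 0 m and distance of each of microtube_rack, tip_box, reagent_bottle from where it was at the start of the episode below 0.03 m); the robot touches nothing.
It fails at once if the flat-capped tube is dropped or flung: it moves faster than 0.4 m/s with no finger on it (contact force between tube and the fingers below 0.02 N and linear speed of tube above 0.4 m/s).
It fails at once if the flat-capped tube is tipped to more than 43 degrees from upright (angle between tube_mid's own z axis and vertical above 0.75 rad).
It fails at once if the balance is zeroed again with the tube standing on it (value of joint tare_key above 0.0025 m and contact force between tube and balance above 0.1 N).
It fails at once if the dome-stoppered tube is pulled out of its pocket by more than 2 cm (z of partner_mid in the frame of rotor_hub above 0.008 m).
It fails at once if the rack, the box or the bottle is pushed more than 30 mm or knocked over (distance of any of microtube_rack, tip_box, reagent_bottle from where it was at the start of the episode above 0.03 m or angle between reagent_bottle's own z axis and vertical above 0.5 rad).
It also fails if it takes over 58 s, if anything falls off the work surface, if the arm or the gripper's body presses on something with over 40 N, if the wrist force passes 120 N, or if a joint passes its speed limit or range.

## Working session

There is one attempt and no reset: what is moved stays moved. The work goes in short steps, Python scripts to look and compute and a shell command to move; the robot and the scene stay as the last step left them, time stands still between calls to the robot, and variables do not carry over. Pictures are saved under pics/ and viewed, about 8 in all and at most 12, crops included, and the job is handed in when it is done.

```bash
mkdir -p pics; ls
cat > h.py <<'E'
import numpy as np, cv2
from station import *
def world(c, uv):
    uv=np.array(uv,float).reshape(-1,2); K=np.array(c["camera_matrix"]);D=np.array(c["D"])
    n=cv2.undistortPoints(uv[:,None],K,D)[:,0]
    z=c["range_z"][uv[:,1].astype(int),uv[:,0].astype(int)]
    P=np.c_[n*z[:,None],z]; T=np.array(c["cam_to_world"])
    W=P@T[:3,:3].T+T[:3,3]; W[z==0]=np.nan
    return W
def cloud(c):
    v,u=np.mgrid[0:384,0:512]
    return world(c,np.c_[u.ravel(),v.ravel()]).reshape(384,512,3)
E
python3 - <<'E'
from h import *
ims=[]
for n in ["scene","top"]:
    c=read_camera(n); np.savez(f"{n}0.npz",**{k:np.array(v) for k,v in c.items()})
    ims.append(c["pixels"]); W=cloud(c)
    print(n,np.round(np.array(c["cam_to_world"]),3).tolist())
    for l in ["tube_mid","partner_mid","rotor","centrifuge","tare_key","microtube_rack","tip_box","reagent_bottle"]:
        for d in cut_out(n,l)[:3]:
            m=d["mask"]; print(l,round(d["conf"],2),np.round(d["box"]).tolist(),np.round(np.nanmedian(W[m],0),3).tolist())
    cv2.imwrite(f"pics/{n}0.png",cv2.resize(c["pixels"],(800,600)))
print(tcp_to_tips, get_obs())
E
```

```text
pics
scene [[0.468, 0.53, -0.707, 1.242], [0.883, -0.295, 0.363, -0.286], [-0.017, -0.795, -0.606, 0.801], [0.0, 0.0, 0.0, 1.0]]
tube_mid 0.72 [272.0, 163.0, 30.0, 14.0] [0.237, 0.301, 0.022]
tube_mid 0.72 [164.0, 216.0, 100.0, 69.0] [0.494, -0.165, 0.174]
tube_mid 0.66 [240.0, 188.0, 19.0, 31.0] [0.326, 0.132, 0.026]
rotor 0.92 [163.0, 216.0, 103.0, 72.0] [0.493, -0.165, 0.174]
centrifuge 0.67 [124.0, 208.0, 247.0, 235.0] [0.639, -0.291, 0.194]
tare_key 0.16 [378.0, 179.0, 66.0, 56.0] [0.545, 0.506, 0.09]
microtube_rack 0.81 [201.0, 339.0, 114.0, 90.0] [0.789, -0.188, 0.044]
tip_box 0.85 [379.0, 180.0, 68.0, 51.0] [0.546, 0.504, 0.09]
tip_box 0.16 [125.0, 207.0, 246.0, 232.0] [0.639, -0.29, 0.194]
reagent_bottle 0.56 [336.0, 157.0, 20.0, 34.0] [0.378, 0.469, 0.063]
top [[-0.005, -0.997, 0.077, 0.377], [-1.0, 0.005, 0.002, 0.142], [-0.002, -0.077, -0.997, 1.255], [0.0, 0.0, 0.0, 1.0]]
tube_mid 0.93 [205.0, 279.0, 24.0, 37.0] [0.228, 0.303, 0.03]
tube_mid 0.71 [354.0, 192.0, 17.0, 15.0] [0.475, -0.116, 0.19]
tube_mid 0.63 [384.0, 272.0, 42.0, 21.0] [0.247, -0.24, 0.03]
partner_mid 0.4
[... 380 characters left out ...]
73, 0.086]
0.019 {'t': 0.9, 'q': array([ 1.09589339,  0.47698971,  0.02236332,  1.5553873 , -0.01151585,
        1.10934345, -0.08311972]), 'joint_vel': array([ 0.00060857,  0.00147084,  0.00093385, -0.00090832, -0.00126125,
        0.00025791,  0.00078728]), 'joint_torque': array([ 4.39717560e-04, -5.96309495e+01,  1.60634123e+00, -2.81546831e+01,
        1.24380633e-02,  1.61270229e-03, -1.88205760e-06]), 'eef_pos': array([ 0.24211083, -0.63009404,  0.25031947]), 'tool_rot': array([ 0.12894932,  0.69526423,  0.1289574 , -0.69523357]), 'contact_force': array([-1.40336962, -0.63787691, -0.14372575]), 'torque': array([-0.04354829,  0.04350014, -0.05174191]), 'gripper_width': 0.99816995815202}
```

View pics/top0.png

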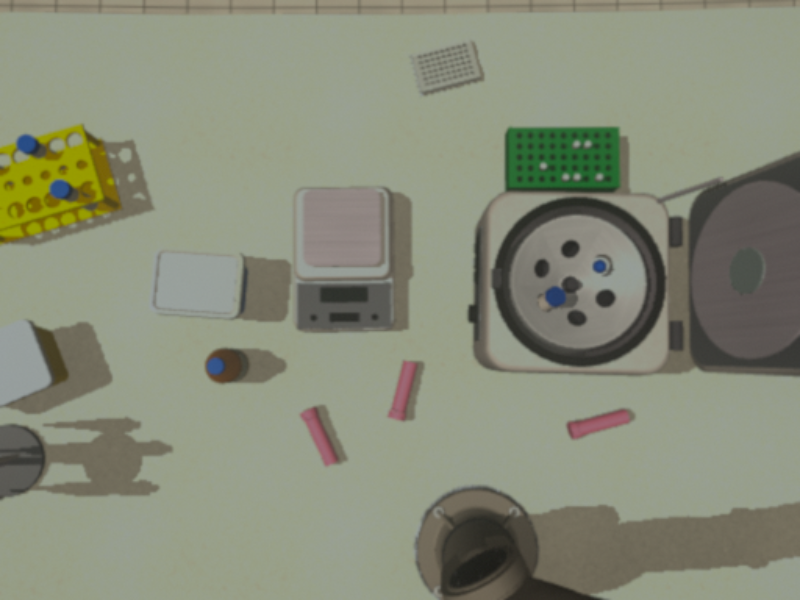

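View pics/scene0.png

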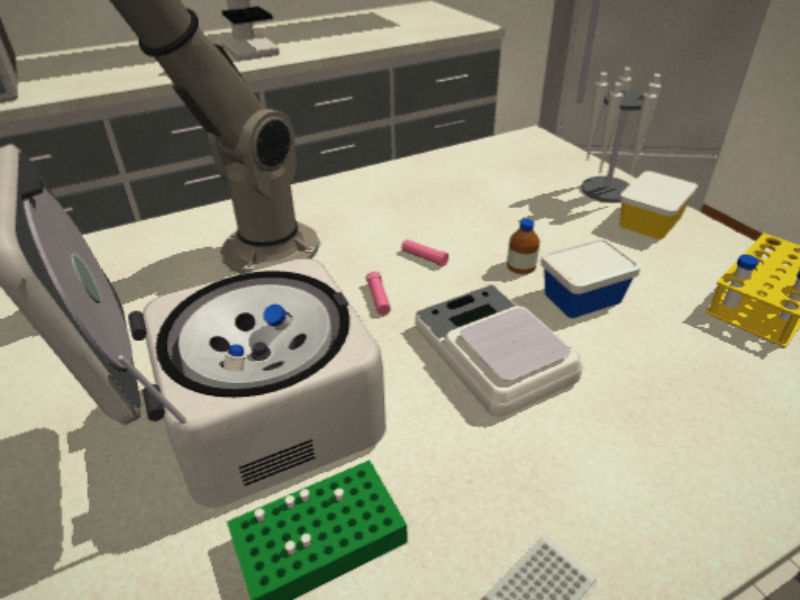

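The top view shows the flat-capped tube at (555,296) and the domed one at (600,266), both in the 800 px picture. The pan is at (343,228) and the bar key at (344,317). The pink tubes and the yellow rack are decoys.

Run:
```python
from h import *
for n in ["top","scene"]:
    c=dict(np.load(f"{n}0.npz")); W=cloud(c); im=c["pixels"]; hsv=cv2.cvtColor(im,cv2.COLOR_BGR2HSV)
    x,y,z=W[...,0],W[...,1],W[...,2]
    b=(hsv[...,0]>100)&(hsv[...,0]<125)&(hsv[...,1]>140)&(z>.15)&(z<.23)
    k,lab,st,ce=cv2.connectedComponentsWithStats(b.astype(np.uint8))
    for i in range(1,k):
        if st[i,4]>15:
            p=W[lab==i]; top=p[p[:,2]>np.percentile(p[:,2],30)]
            print(n,"blue",st[i,4],ce[i],"med",np.median(p,0).round(4),"ext",p.min(0).round(3),p.max(0).round(3))
    # pan
    g=(abs(z-.076)<.006)&(x>.35)&(x<.75)&(y>.0)&(y<.35)
    k,lab,st,ce=cv2.connectedComponentsWithStats(g.astype(np.uint8)); i=1+np.argmax(st[1:,4])
    r=cv2.minAreaRect(W[lab==i][:,:2].astype(np.float32)*1000); print(n,"pan",r,np.median(z[lab==i]))
    # centrifuge top edge opening: ring at z~.19-.2
    # key: dark pixels in housing
    g=(im.max(2)<60)&(z>.04)&(z<.075)&(x>.25)&(x<.5)&(y>.05)&(y<.3)
    k,lab,st,ce=cv2.connectedComponentsWithStats(g.astype(np.uint8))
    for i in range(1,k):
        if st[i,4]>20: print(n,"dark",st[i],ce[i],W[lab==i].mean(0).round(4),cv2.minAreaRect(W[lab==i][:,:2].astype(np.float32)*1000))
    # rotor axis: bright aluminium cone, fit z = z0 + k*r
    from scipy.optimize import least_squares
    g=(z>.163)&(z<.186)&(np.hypot(x-.505,y+.16)<.11)&~b&(hsv[...,1]<60)
    p=W[g]
    f=lambda a:p[:,2]-(.160+(np.hypot(p[:,0]-a[0],p[:,1]-a[1])-.062)*.569)-a[2]
    s=least_squares(f,[.505,-.16,0],loss="soft_l1",f_scale=.002); print(n,"rotor",s.x.round(4),g.sum(),np.median(abs(s.fun)))
```

```text
top blue 32 [383.34375 170.     ] med [ 0.5314 -0.2002  0.1911] ext [ 0.524 -0.208  0.187] [ 0.54  -0.194  0.197]
top blue 95 [355.09473684 189.26315789] med [ 0.4801 -0.1226  0.1941] ext [ 0.466 -0.138  0.185] [ 0.494 -0.109  0.202]
top pan ((628.17578125, 258.324462890625), (149.561279296875, 149.21726989746094), 89.91812896728516) 0.07700128628810676
top dark [206 188  29   5 137] [220.13868613 190.08759124] [0.4933 0.2554 0.0476] ((493.5513000488281, 255.9151153564453), (86.67134857177734, 13.110340118408203), 89.7774658203125)
top dark [211 200  19   6  96] [219.98958333 202.8125    ] [0.4538 0.2554 0.0513] ((454.7003173828125, 255.70167541503906), (55.12557601928711, 15.702230453491211), 89.54391479492188)
top rotor [ 0.5061 -0.163   0.0018] 2788 0.0014324694693363953
scene blue 145 [175.53793103 201.17241379] med [ 0.4866 -0.126   0.1878] ext [ 0.467 -0.142  0.17 ] [ 0.5   -0.108  0.197]
scene blue 57 [150.68421053 224.        ] med [ 0.5386 -0.2041  0.1873] ext [ 0.528 -0.214  0.178] [ 0.546 -0.194  0.193]
scene pan ((627.753173828125, 256.8506164550781), (153.74708557128906, 151.8359375), 0.6890955567359924) 0.07416434139021905
scene dark [286 189  18   9  90] [294.5        193.03333333] [0.457  0.2548 0.0468] ((455.3432312011719, 257.7571105957031), (21.97730827331543, 63.585960388183594), 2.985077142715454)
scene dark [288 195  26  11  91] [300.15384615 200.04395604] [0.4924 0.2532 0.0443] ((491.4913330078125, 253.8634796142578), (91.7176284790039, 16.740413665771484), 89.80986022949219)
scene rotor [ 0.5048 -0.1637 -0.0007] 2372 0.0009461590922055618
```

```bash
python3 - <<'E'
from h import *
from scipy.spatial.transform import Rotation as R
o=get_obs();q=o["tool_rot"]; M=R.from_quat(np.r_[q[1:],q[0]]).as_matrix(); print(M.round(3)); print("yaw of jaw",np.degrees(np.arctan2(M[1,1],M[0,1])))
E
python3 -m jog '[{"gripper":1,"dx":0,"dy":0.04,"dz":0.03},{"gripper":1,"dx":-0.03,"dy":0.08,"dz":0.06},{"gripper":1,"dx":-0.05,"dy":0.12,"dz":0.09},{"gripper":1,"dx":-0.07,"dy":0.16,"dz":0.12},{"gripper":1,"dx":-0.07,"dy":0.20,"dz":0.15},{"gripper":1,"dx":-0.04,"dy":0.23,"dz":0.15},{"gripper":1,"dx":-0.01,"dy":0.26,"dz":0.15},{"gripper":1,"dx":0.02,"dy":0.29,"dz":0.15}]'
```

```text
[[ 0.     0.359 -0.933]
 [ 0.    -0.933 -0.359]
 [-1.    -0.    -0.   ]]
yaw of jaw -68.98460910297234$[0]: bad value
```

```bash
python3 -m jog '[{"gripper":1,"dx":0,"dy":0.04,"dz":0.03,"rx":0,"ry":0,"rz":0},{"gripper":1,"dx":-0.03,"dy":0.08,"dz":0.06,"rx":0,"ry":0,"rz":0},{"gripper":1,"dx":-0.05,"dy":0.12,"dz":0.09,"rx":0,"ry":0,"rz":0},{"gripper":1,"dx":-0.07,"dy":0.16,"dz":0.12,"rx":0,"ry":0,"rz":0},{"gripper":1,"dx":-0.07,"dy":0.20,"dz":0.15,"rx":0,"ry":0,"rz":0},{"gripper":1,"dx":-0.04,"dy":0.23,"dz":0.15,"rx":0,"ry":0,"rz":0},{"gripper":1,"dx":-0.01,"dy":0.26,"dz":0.15,"rx":0,"ry":0,"rz":0},{"gripper":1,"dx":0.02,"dy":0.29,"dz":0.15,"rx":0,"ry":0,"rz":0}]'
```

```text
t: 1.7
eef_pos: [0.2628, -0.3386, 0.4014]
tool_rot: [0.13, 0.696, 0.128, -0.695]
contact_force: [1.2, -0.0, 0.8]
gripper_width: 0.001
```

```bash
python3 -m jog '[{"gripper":1,"dx":0.03,"dy":0.03,"dz":0,"rx":0,"ry":0,"rz":8},{"gripper":1,"dx":0.06,"dy":0.06,"dz":0,"rx":0,"ry":0,"rz":16},{"gripper":1,"dx":0.09,"dy":0.09,"dz":0,"rx":0,"ry":0,"rz":24},{"gripper":1,"dx":0.11,"dy":0.13,"dz":0,"rx":0,"ry":0,"rz":32},{"gripper":1,"dx":0.13,"dy":0.17,"dz":0,"rx":0,"ry":0,"rz":40},{"gripper":1,"dx":0.15,"dy":0.21,"dz":0,"rx":0,"ry":0,"rz":48},{"gripper":1,"dx":0.17,"dy":0.25,"dz":0,"rx":0,"ry":0,"rz":56},{"gripper":1,"dx":0.18,"dy":0.29,"dz":0,"rx":0,"ry":0,"rz":64},{"gripper":1,"dx":0.19,"dy":0.33,"dz":0,"rx":0,"ry":0,"rz":72},{"gripper":1,"dx":0.19,"dy":0.37,"dz":0,"rx":0,"ry":0,"rz":80}]'
python3 -m jog '[{"gripper":1,"dx":0,"dy":0.04,"dz":-0.02,"rx":0,"ry":0,"rz":8},{"gripper":1,"dx":0,"dy":0.08,"dz":-0.04,"rx":0,"ry":0,"rz":16},{"gripper":1,"dx":0,"dy":0.12,"dz":-0.07,"rx":0,"ry":0,"rz":24},{"gripper":1,"dx":0,"dy":0.16,"dz":-0.10,"rx":0,"ry":0,"rz":32},{"gripper":1,"dx":0,"dy":0.20,"dz":-0.14,"rx":0,"ry":0,"rz":40},{"gripper":1,"dx":0,"dy":0.22,"dz":-0.18,"rx":0,"ry":0,"rz":48},{"gripper":1,"dx":0,"dy":0.224,"dz":-0.22,"rx":0,"ry":0,"rz":56},{"gripper":1,"dx":0,"dy":0.224,"dz":-0.26,"rx":0,"ry":0,"rz":64},{"gripper":1,"dx":0,"dy":0.224,"dz":-0.29,"rx":0,"ry":0,"rz":72},{"gripper":1,"dx":0,"dy":0.224,"dz":-0.29,"rx":0,"ry":0,"rz":79}]'
```

```text
t: 2.7
eef_pos: [0.4527, 0.0316, 0.4004]
tool_rot: [0.547, 0.448, 0.547, -0.448]
contact_force: [0.7, 0.6, 1.1]
gripper_width: -0.0
t: 3.7
eef_pos: [0.4499, 0.2521, 0.1063]
tool_rot: [0.705, -0.003, 0.709, 0.001]
contact_force: [0.2, -0.8, 0.3]
gripper_width: 0.002
```

Run:
```python
from h import *
c=read_camera("wrist"); print(np.array(c["cam_to_world"]).round(3).tolist()); cv2.imwrite("pics/w1.png",c["pixels"])
o=get_obs();print(o["eef_pos"],o["tool_rot"],o["q"],o["contact_force"])
for d in cut_out("wrist","tare_key"): print(d["conf"],d["box"],np.nanmedian(cloud(c)[d["mask"]],0))
```

```text
[[-0.007, 0.947, 0.32, 0.367], [1.0, 0.007, -0.001, 0.253], [-0.003, 0.32, -0.947, 0.23], [0.0, 0.0, 0.0, 1.0]]
[0.45090106 0.25288677 0.10796646] [ 0.70562117 -0.00462916  0.70856635  0.00332618] [ 0.05290235  0.56575766 -0.87017817  2.00381311  0.57905006  0.84279427
  0.43677363] [ 0.20051335 -0.75922626  0.95970878]
0.58 [264.4, 229.8, 80.5, 27.8] [0.45375883 0.25950787 0.04929421]
```

View pics/w1.png

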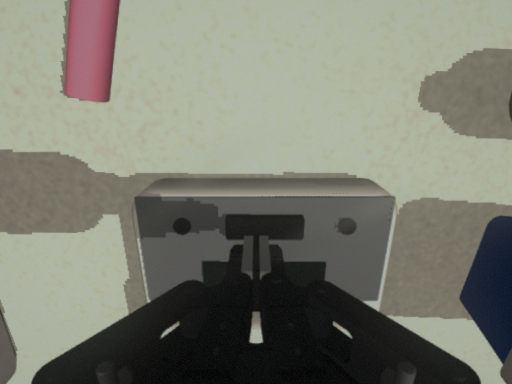

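The wrist view shows the bar key at (264,228), with the fingertips just above it and about 4 mm off.

```bash
python3 -m jog '[{"gripper":1,"dx":0.003,"dy":0.003,"dz":-0.02,"rx":0,"ry":0,"rz":0},{"gripper":1,"dx":0.003,"dy":0.003,"dz":-0.036,"rx":0,"ry":0,"rz":0},{"gripper":1,"dx":0.003,"dy":0.003,"dz":-0.036,"rx":0,"ry":0,"rz":0},{"gripper":1,"dx":0.003,"dy":0.003,"dz":-0.036,"rx":0,"ry":0,"rz":0}]'
python3 -m jog '[{"gripper":1,"dx":0,"dy":0,"dz":-0.003,"rx":0,"ry":0,"rz":0},{"gripper":1,"dx":0,"dy":0,"dz":-0.006,"rx":0,"ry":0,"rz":0},{"gripper":1,"dx":0,"dy":0,"dz":-0.008,"rx":0,"ry":0,"rz":0},{"gripper":1,"dx":0,"dy":0,"dz":-0.008,"rx":0,"ry":0,"rz":0}]'
```

```text
t: 4.2
eef_pos: [0.455, 0.2569, 0.0745]
tool_rot: [0.707, 0.0, 0.707, -0.0]
contact_force: [-0.3, 0.5, 0.1]
gripper_width: 0.001
t: 4.6
eef_pos: [0.4555, 0.2572, 0.0666]
tool_rot: [0.707, 0.0, 0.707, 0.0]
contact_force: [0.3, 0.1, 3.8]
gripper_width: -0.003
```

```bash
python3 -m jog '[{"gripper":1,"dx":0,"dy":0,"dz":-0.001,"rx":0,"ry":0,"rz":0},{"gripper":1,"dx":0,"dy":0,"dz":-0.002,"rx":0,"ry":0,"rz":0},{"gripper":1,"dx":0,"dy":0,"dz":-0.002,"rx":0,"ry":0,"rz":0}]'
```

```text
t: 4.9
eef_pos: [0.4556, 0.2572, 0.0655]
tool_rot: [0.708, -0.0, 0.707, -0.0]
contact_force: [-1.2, -1.4, 13.9]
gripper_width: 0.002
```

```bash
python3 -m jog '[{"gripper":1,"dx":0,"dy":0,"dz":0.04,"rx":0,"ry":0,"rz":0},{"gripper":1,"dx":0,"dy":0,"dz":0.09,"rx":0,"ry":0,"rz":0},{"gripper":0.3,"dx":0,"dy":-0.03,"dz":0.13,"rx":0,"ry":0,"rz":-7},{"gripper":0.3,"dx":0,"dy":-0.07,"dz":0.16,"rx":0,"ry":0,"rz":-14},{"gripper":0.3,"dx":0,"dy":-0.11,"dz":0.19,"rx":0,"ry":0,"rz":-22},{"gripper":0.3,"dx":0.01,"dy":-0.15,"dz":0.22,"rx":0,"ry":0,"rz":-30},{"gripper":0.3,"dx":0.02,"dy":-0.19,"dz":0.25,"rx":0,"ry":0,"rz":-38},{"gripper":0.3,"dx":0.025,"dy":-0.23,"dz":0.25,"rx":0,"ry":0,"rz":-46},{"gripper":0.3,"dx":0.025,"dy":-0.27,"dz":0.25,"rx":0,"ry":0,"rz":-52},{"gripper":0.3,"dx":0.025,"dy":-0.31,"dz":0.25,"rx":0,"ry":0,"rz":-57}]'
python3 -m jog '[{"gripper":0.3,"dx":0,"dy":-0.03,"dz":0,"rx":4,"ry":3,"rz":0},{"gripper":0.3,"dx":0,"dy":-0.06,"dz":0,"rx":8.4,"ry":5.5,"rz":0},{"gripper":0.3,"dx":0,"dy":-0.072,"dz":0,"rx":12.6,"ry":8.2,"rz":0},{"gripper":0.3,"dx":0,"dy":-0.072,"dz":0,"rx":12.6,"ry":8.2,"rz":0}]'
cat > w.py <<'E'
import sys
from h import *
name=sys.argv[1]
c=read_camera("wrist"); W=cloud(c); im=c["pixels"]; cv2.imwrite(f"pics/{name}.png",im)
o=get_obs();print(o["eef_pos"],o["tool_rot"],o["q"].round(2),o["contact_force"].round(1))
hsv=cv2.cvtColor(im,cv2.COLOR_BGR2HSV); z=W[...,2]
b=(hsv[...,0]>100)&(hsv[...,0]<125)&(hsv[...,1]>140)&(z>.13)
k,lab,st,ce=cv2.connectedComponentsWithStats(b.astype(np.uint8))
for i in range(1,k):
    if st[i,4]>60:
        p=W[lab==i]; print("blue",st[i],ce[i].round(),np.median(p,0).round(4),p.min(0).round(4),p.max(0).round(4))
E
python3 w.py w2
```

```text
t: 5.9
eef_pos: [0.4795, -0.0548, 0.3143]
tool_rot: [0.621, 0.339, 0.621, -0.339]
contact_force: [0.9, -1.2, 0.2]
gripper_width: 0.7
t: 6.3
eef_pos: [0.4797, -0.1299, 0.3125]
tool_rot: [0.532, 0.381, 0.697, -0.292]
contact_force: [-0.0, -0.6, -0.3]
gripper_width: 0.698
[ 0.47978794 -0.12719067  0.31295696] [ 0.53310236  0.3800672   0.69743847 -0.29142819] [ 0.8   0.31 -0.69  1.74 -0.    1.33  0.69] [-0.7  0.9  0.3]
blue [245 202  33  33 793] [261. 219.] [ 0.4807 -0.1217  0.1912] [ 0.4656 -0.1387  0.182 ] [ 0.4978 -0.106   0.1989]
blue [256 306  15  16 161] [263. 314.] [ 0.5332 -0.199   0.1906] [ 0.5255 -0.206   0.1873] [ 0.5401 -0.1925  0.1931]
```

View pics/w2.png

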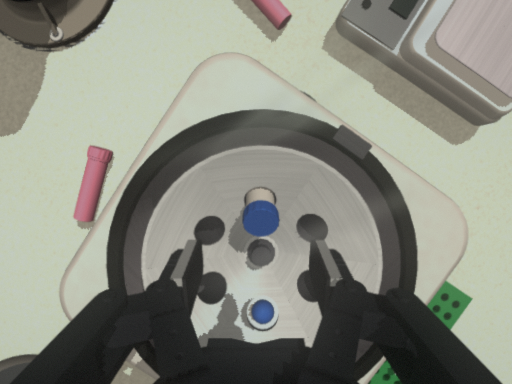

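The wrist view shows the flat cap centred between the open jaws at (261,218), the hub at (261,252) and the dome at (263,313). The jaw axis is square to the lean. Descending now.

```bash
python3 -m jog '[{"gripper":0.3,"dx":0,"dy":0.0035,"dz":-0.03,"rx":12.6,"ry":8.2,"rz":0},{"gripper":0.3,"dx":0,"dy":0.0035,"dz":-0.06,"rx":0,"ry":0,"rz":0},{"gripper":0.3,"dx":0,"dy":0.0035,"dz":-0.08,"rx":0,"ry":0,"rz":0},{"gripper":0.3,"dx":0,"dy":0.0035,"dz":-0.10,"rx":0,"ry":0,"rz":0},{"gripper":0.3,"dx":0,"dy":0.0035,"dz":-0.115,"rx":0,"ry":0,"rz":0},{"gripper":0.3,"dx":0,"dy":0.0035,"dz":-0.129,"rx":0,"ry":0,"rz":0},{"gripper":0.3,"dx":0,"dy":0.0035,"dz":-0.129,"rx":0,"ry":0,"rz":0}]'
python3 w.py w3
```

```text
t: 7.05
eef_pos: [0.4791, -0.1211, 0.1841]
tool_rot: [0.534, 0.378, 0.698, -0.29]
contact_force: [0.3, 0.1, 0.1]
gripper_width: 0.703
[ 0.47977618 -0.12126224  0.18510467] [ 0.53456176  0.37825959  0.69777788 -0.29029198] [ 0.75  0.45 -0.66  1.88  0.08  1.07  0.65] [0.2 0.  0.1]
blue [245 243  10  14  62] [249. 248.] [ 0.4703 -0.1113  0.1898] [ 0.4686 -0.1139  0.1864] [ 0.4718 -0.109   0.1951]
blue [ 223  264   67   42 2042] [258. 285.] [ 0.4846 -0.1255  0.1896] [ 0.4673 -0.1404  0.1802] [ 0.4989 -0.1087  0.1981]
```

View pics/w3.png

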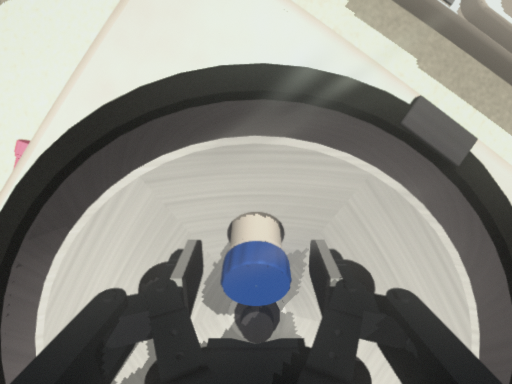

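The view shows the cap at (257,272), midway between the two pads. Closing on it.

```bash
python3 -m jog '[{"gripper":0.5,"dx":0,"dy":0,"dz":0,"rx":0,"ry":0,"rz":0},{"gripper":0.6,"dx":0,"dy":0,"dz":0,"rx":0,"ry":0,"rz":0},{"gripper":0.8,"dx":0,"dy":0,"dz":0,"rx":0,"ry":0,"rz":0},{"gripper":1,"dx":0,"dy":0,"dz":0,"rx":0,"ry":0,"rz":0},{"gripper":1,"dx":0,"dy":0,"dz":0,"rx":0,"ry":0,"rz":0},{"gripper":1,"dx":0,"dy":0,"dz":0,"rx":0,"ry":0,"rz":0}]' 60
python3 - <<'E'
from h import *
c=read_camera("wrist"); cv2.imwrite("pics/w4.png",c["pixels"])
E
```

```text
t: 7.7
eef_pos: [0.4808, -0.1218, 0.1865]
tool_rot: [0.535, 0.379, 0.697, -0.29]
contact_force: [-0.6, -0.0, 5.7]
gripper_width: 0.386
```

View pics/w4.png

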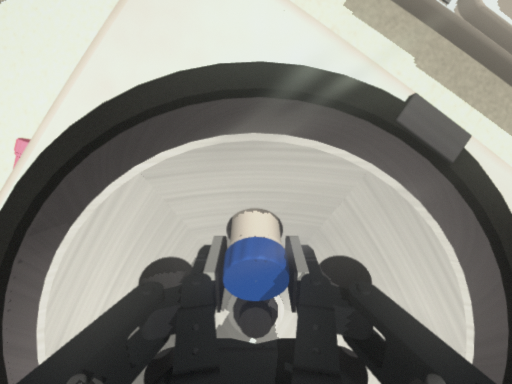

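The jaws hold the cap, with the body showing above it at (256,222). Drawing it along the pocket axis.

```bash
python3 -m jog '[{"gripper":1,"dx":0.0014,"dy":-0.0021,"dz":0.0043,"rx":0,"ry":0,"rz":0},{"gripper":1,"dx":0.0028,"dy":-0.0042,"dz":0.0087,"rx":0,"ry":0,"rz":0},{"gripper":1,"dx":0.0041,"dy":-0.0063,"dz":0.013,"rx":0,"ry":0,"rz":0},{"gripper":1,"dx":0.0055,"dy":-0.0083,"dz":0.0173,"rx":0,"ry":0,"rz":0}]'
python3 w.py w5
```

```text
t: 8.15
eef_pos: [0.4857, -0.1302, 0.203]
tool_rot: [0.535, 0.379, 0.697, -0.29]
contact_force: [1.1, 0.3, 0.0]
gripper_width: 0.387
[ 0.48623157 -0.1305366   0.20360011] [ 0.53516214  0.37873071  0.69699981 -0.2904407 ] [ 0.76  0.44 -0.66  1.84  0.07  1.12  0.67] [ 0.4 -0.5  0.4]
blue [ 223  238   66   63 2611] [253. 273.] [ 0.4854 -0.1308  0.2068] [ 0.4698 -0.1482  0.1969] [ 0.5042 -0.1137  0.2153]
```

```bash
python3 -m jog '[{"gripper":1,"dx":0.0028,"dy":-0.0042,"dz":0.0087,"rx":0,"ry":0,"rz":0},{"gripper":1,"dx":0.0055,"dy":-0.0083,"dz":0.0173,"rx":0,"ry":0,"rz":0},{"gripper":1,"dx":0.0083,"dy":-0.0125,"dz":0.026,"rx":0,"ry":0,"rz":0},{"gripper":1,"dx":0.011,"dy":-0.0167,"dz":0.0346,"rx":0,"ry":0,"rz":0},{"gripper":1,"dx":0.0138,"dy":-0.0209,"dz":0.0433,"rx":0,"ry":0,"rz":0}]'
python3 -m jog '[{"gripper":1,"dx":0.0028,"dy":-0.0042,"dz":0.0087,"rx":0,"ry":0,"rz":0},{"gripper":1,"dx":0.0055,"dy":-0.0083,"dz":0.0173,"rx":0,"ry":0,"rz":0},{"gripper":1,"dx":0.0083,"dy":-0.0125,"dz":0.026,"rx":0,"ry":0,"rz":0},{"gripper":1,"dx":0.0083,"dy":-0.0125,"dz":0.046,"rx":0,"ry":0,"rz":0},{"gripper":1,"dx":0.0083,"dy":-0.0125,"dz":0.076,"rx":0,"ry":0,"rz":0},{"gripper":1,"dx":0.0083,"dy":-0.0125,"dz":0.106,"rx":0,"ry":0,"rz":0},{"gripper":1,"dx":0.0083,"dy":-0.0125,"dz":0.136,"rx":0,"ry":0,"rz":0},{"gripper":1,"dx":0.0083,"dy":-0.0125,"dz":0.136,"rx":0,"ry":0,"rz":0}]'
python3 w.py w6
python3 - <<'E'
from h import *
c=read_camera("scene"); a=c["pixels"][40:300,60:400]; b=read_camera("wrist")["pixels"]
cv2.imwrite("pics/s6.png",np.hstack([cv2.resize(a,(500,384)),b[:,100:400]]))
E
```

```text
t: 8.7
eef_pos: [0.4997, -0.1513, 0.2468]
tool_rot: [0.535, 0.379, 0.697, -0.29]
contact_force: [0.0, 0.1, 0.1]
gripper_width: 0.387
t: 9.5
eef_pos: [0.5095, -0.1633, 0.3864]
tool_rot: [0.538, 0.379, 0.695, -0.29]
contact_force: [1.6, -0.5, -0.1]
gripper_width: 0.385
[ 0.50868659 -0.16335988  0.3840821 ] [ 0.53645437  0.37863011  0.69619784 -0.2901112 ] [ 0.8   0.33 -0.67  1.55  0.01  1.5   0.72] [-0.3  0.  -1.1]
blue [ 223  238   66   62 2626] [254. 273.] [ 0.5093 -0.1631  0.3905] [ 0.4945 -0.1811  0.3808] [ 0.5283 -0.147   0.3989]
```

View pics/s6.png

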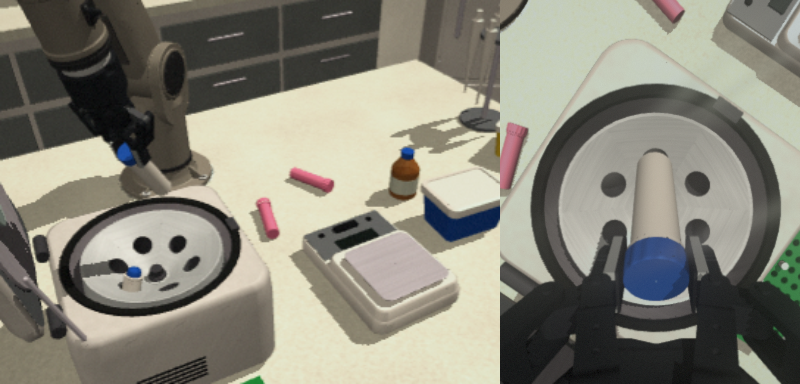

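The tube is out and held at about its 30° lean, and the domed tube is still in the rotor. Carrying it over to the pan and bringing it upright.

```bash
python3 -m jog '[{"gripper":1,"dx":0.006,"dy":0.02,"dz":0,"rx":-2.5,"ry":-1.65,"rz":0},{"gripper":1,"dx":0.018,"dy":0.06,"dz":0,"rx":-5,"ry":-3.3,"rz":0},{"gripper":1,"dx":0.03,"dy":0.105,"dz":0,"rx":-7.5,"ry":-4.95,"rz":0},{"gripper":1,"dx":0.043,"dy":0.15,"dz":0,"rx":-10,"ry":-6.6,"rz":0},{"gripper":1,"dx":0.056,"dy":0.195,"dz":0,"rx":-12.5,"ry":-8.25,"rz":0},{"gripper":1,"dx":0.07,"dy":0.24,"dz":0,"rx":-15,"ry":-9.9,"rz":0},{"gripper":1,"dx":0.082,"dy":0.285,"dz":0,"rx":-17.5,"ry":-11.55,"rz":0},{"gripper":1,"dx":0.094,"dy":0.33,"dz":-0.02,"rx":-20,"ry":-13.2,"rz":0},{"gripper":1,"dx":0.107,"dy":0.37,"dz":-0.05,"rx":-22.5,"ry":-14.85,"rz":0},{"gripper":1,"dx":0.114,"dy":0.40,"dz":-0.08,"rx":-25,"ry":-16.5,"rz":0}]'
python3 -m jog '[{"gripper":1,"dx":0.006,"dy":0.015,"dz":-0.03,"rx":0,"ry":0,"rz":0},{"gripper":1,"dx":0.006,"dy":0.021,"dz":-0.06,"rx":0,"ry":0,"rz":0},{"gripper":1,"dx":0.006,"dy":0.021,"dz":-0.08,"rx":0,"ry":0,"rz":0},{"gripper":1,"dx":0.006,"dy":0.021,"dz":-0.08,"rx":0,"ry":0,"rz":0},{"gripper":1,"dx":0.006,"dy":0.021,"dz":-0.08,"rx":0,"ry":0,"rz":0}]'
cat > up.py <<'E'
from h import *
o=get_obs();print(o["eef_pos"],o["tool_rot"],o["contact_force"].round(1))
ims=[]
for n in ["scene","top","wrist"]:
    c=read_camera(n); W=cloud(c); im=c["pixels"]; ims.append(im); e=o["eef_pos"]
    hsv=cv2.cvtColor(im,cv2.COLOR_BGR2HSV); d=np.hypot(W[...,0]-e[0],W[...,1]-e[1])
    g=(d<.06)&(W[...,2]<e[2]-.012)&(W[...,2]>.082)&(im.min(2)>70)
    k,lab,st,ce=cv2.connectedComponentsWithStats(g.astype(np.uint8))
    if k<2: print(n,"none");continue
    i=1+np.argmax(st[1:,4]); p=W[lab==i]
    if len(p)<40: print(n,len(p)); continue
    # cylinder axis fit, radius 14.75
    from scipy.optimize import least_squares
    def f(a):
        v=np.array([a[2],a[3],1]);v/=np.linalg.norm(v); r=p-[a[0],a[1],e[2]]
        return np.linalg.norm(r-np.outer(r@v,v),axis=1)-.01475
    s=least_squares(f,[e[0],e[1],0,0],loss="soft_l1",f_scale=.001)
    print(n,len(p),"axis xy at tcp z",s.x[:2].round(4),"tilt deg xy",np.degrees(np.arctan(s.x[2:])).round(1),"med",np.median(abs(s.fun)).round(4),"zmin",np.percentile(p[:,2],1).round(4),"u",ce[i].round())
np.savez("up.npz",*ims)
cv2.imwrite("pics/up.png",np.hstack([cv2.resize(ims[0][100:270,200:400],(450,384)),ims[2][:,90:430]]))
E
python3 up.py
```

```text
t: 10.65
eef_pos: [0.6217, 0.2391, 0.2998]
tool_rot: [0.698, 0.291, 0.535, -0.377]
contact_force: [0.6, -0.1, -0.8]
gripper_width: 0.391
t: 11.15
eef_pos: [0.628, 0.2566, 0.2221]
tool_rot: [0.697, 0.292, 0.535, -0.378]
contact_force: [0.2, -0.1, -0.3]
gripper_width: 0.388
[0.62800453 0.25660194 0.22209305] [ 0.69735628  0.29161863  0.53481236 -0.37766193] [ 0.2 -0.1 -0.3]
scene 327 axis xy at tcp z [0.6282 0.2523] tilt deg xy [1.  0.3] med 0.0008 zmin 0.1121 u [330. 197.]
top 1
wrist 3344 axis xy at tcp z [0.6306 0.256 ] tilt deg xy [0.6 0. ] med 0.0002 zmin 0.1157 u [254. 198.]
```

View pics/up.png

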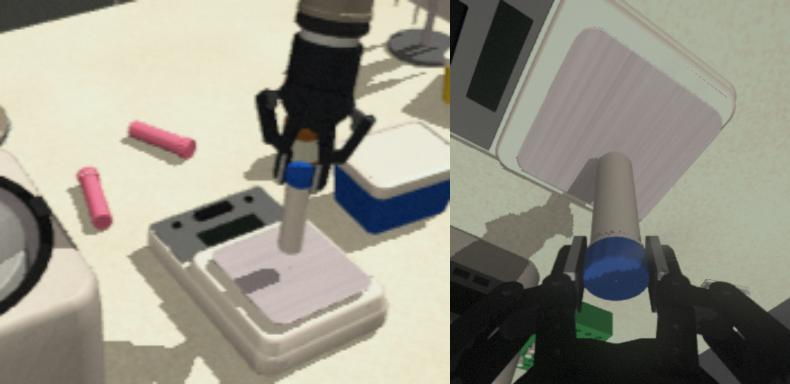

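The tube hangs upright over the pan: the cylinder fits give 0.6–1° of tilt, and the gap is about 37 mm. Lowering until it touches.

```bash
python3 -m jog '[{"gripper":1,"dx":0,"dy":0,"dz":-0.012,"rx":0,"ry":0,"rz":0},{"gripper":1,"dx":0,"dy":0,"dz":-0.024,"rx":0,"ry":0,"rz":0},{"gripper":1,"dx":0,"dy":0,"dz":-0.032,"rx":0,"ry":0,"rz":0},{"gripper":1,"dx":0,"dy":0,"dz":-0.032,"rx":0,"ry":0,"rz":0},{"gripper":1,"dx":0,"dy":0,"dz":-0.032,"rx":0,"ry":0,"rz":0}]'
python3 -m jog '[{"gripper":1,"dx":0,"dy":0,"dz":-0.001,"rx":0,"ry":0,"rz":0},{"gripper":1,"dx":0,"dy":0,"dz":-0.002,"rx":0,"ry":0,"rz":0},{"gripper":1,"dx":0,"dy":0,"dz":-0.002,"rx":0,"ry":0,"rz":0}]'
python3 -m jog '[{"gripper":1,"dx":0,"dy":0,"dz":-0.001,"rx":0,"ry":0,"rz":0},{"gripper":1,"dx":0,"dy":0,"dz":-0.001,"rx":0,"ry":0,"rz":0}]'
```

```text
t: 11.8
eef_pos: [0.6275, 0.2577, 0.1895]
tool_rot: [0.697, 0.291, 0.535, -0.377]
contact_force: [-0.6, -0.0, 0.8]
gripper_width: 0.388
t: 12.1
eef_pos: [0.6278, 0.2578, 0.1881]
tool_rot: [0.698, 0.292, 0.535, -0.377]
contact_force: [-0.7, 0.5, 0.6]
gripper_width: 0.389
t: 12.3
eef_pos: [0.6277, 0.2576, 0.1869]
tool_rot: [0.698, 0.292, 0.535, -0.377]
contact_force: [-0.1, 0.5, -0.3]
gripper_width: 0.389
```

```bash
for i in 1; do python3 -m jog '[{"gripper":1,"dx":0,"dy":0,"dz":-0.001,"rx":0,"ry":0,"rz":0},{"gripper":1,"dx":0,"dy":0,"dz":-0.001,"rx":0,"ry":0,"rz":0}]'; done
python3 -m jog '[{"gripper":1,"dx":0,"dy":0,"dz":-0.001,"rx":0,"ry":0,"rz":0},{"gripper":1,"dx":0,"dy":0,"dz":-0.001,"rx":0,"ry":0,"rz":0}]'
```

```text
t: 12.5
eef_pos: [0.6278, 0.2578, 0.1862]
tool_rot: [0.698, 0.292, 0.535, -0.377]
contact_force: [-1.3, 0.3, 1.5]
gripper_width: 0.387
t: 12.7
eef_pos: [0.628, 0.2579, 0.1861]
tool_rot: [0.698, 0.292, 0.535, -0.377]
contact_force: [-1.7, -1.1, 6.3]
gripper_width: 0.39
```

Contact: the force rose to about 6 N with z stalled at 0.186. Easing the grip, then opening slowly.

```bash
python3 -m jog '[{"gripper":0.7,"dx":0,"dy":0,"dz":0.0005,"rx":0,"ry":0,"rz":0},{"gripper":0.62,"dx":0,"dy":0,"dz":0.0005,"rx":0,"ry":0,"rz":0},{"gripper":0.6,"dx":0,"dy":0,"dz":0.0005,"rx":0,"ry":0,"rz":0},{"gripper":0.58,"dx":0,"dy":0,"dz":0.0005,"rx":0,"ry":0,"rz":0},{"gripper":0.55,"dx":0,"dy":0,"dz":0.0005,"rx":0,"ry":0,"rz":0},{"gripper":0.5,"dx":0,"dy":0,"dz":0.0005,"rx":0,"ry":0,"rz":0},{"gripper":0.4,"dx":0,"dy":0,"dz":0.0005,"rx":0,"ry":0,"rz":0},{"gripper":0.3,"dx":0,"dy":0,"dz":0.0005,"rx":0,"ry":0,"rz":0},{"gripper":0.3,"dx":0,"dy":0,"dz":0.0005,"rx":0,"ry":0,"rz":0}]' 20
python3 - <<'E'
from h import *
c=read_camera("wrist"); cv2.imwrite("pics/w8.png",c["pixels"])
E
python3 up.py
```

```text
t: 13.6
eef_pos: [0.6277, 0.2577, 0.1853]
tool_rot: [0.698, 0.292, 0.535, -0.377]
contact_force: [0.4, -0.5, 0.7]
gripper_width: 0.701
[0.62766921 0.25769195 0.18536708] [ 0.69752925  0.29162532  0.53502047 -0.37704206] [ 0.2 -0.4  0.6]
scene 278 axis xy at tcp z [0.6268 0.2535] tilt deg xy [0.3 0.1] med 0.0007 zmin 0.0834 u [329. 206.]
top 1
wrist 3230 axis xy at tcp z [0.6287 0.2565] tilt deg xy [0.  0.1] med 0.0002 zmin 0.0836 u [254. 199.]
```

View pics/w8.png

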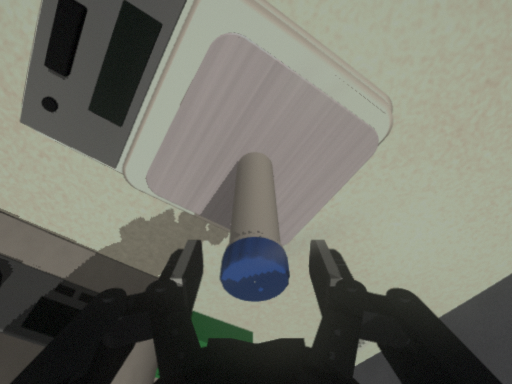

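The tube stands free at 0.1° from upright, with the cap at (255,270) clear of both pads. Backing off along the tool.

```bash
python3 -m jog '[{"gripper":0.3,"dx":-0.0014,"dy":0.0022,"dz":0.0097,"rx":0,"ry":0,"rz":0},{"gripper":0.3,"dx":-0.0042,"dy":0.0065,"dz":0.029,"rx":0,"ry":0,"rz":0},{"gripper":0.3,"dx":-0.0084,"dy":0.013,"dz":0.058,"rx":0,"ry":0,"rz":0},{"gripper":0.3,"dx":-0.0141,"dy":0.0217,"dz":0.0966,"rx":0,"ry":0,"rz":0},{"gripper":0.3,"dx":-0.02,"dy":0.03,"dz":0.14,"rx":0,"ry":0,"rz":0},{"gripper":0.3,"dx":-0.02,"dy":0.03,"dz":0.17,"rx":0,"ry":0,"rz":0},{"gripper":0.3,"dx":-0.02,"dy":0.03,"dz":0.17,"rx":0,"ry":0,"rz":0},{"gripper":0.3,"dx":-0.02,"dy":0.03,"dz":0.17,"rx":0,"ry":0,"rz":0},{"gripper":0.3,"dx":-0.02,"dy":0.03,"dz":0.17,"rx":0,"ry":0,"rz":0}]'
sed -i 's/W\[...,2\]<e\[2\]-.012/W[...,2]<.172/' up.py; python3 up.py
```

```text
t: 14.7
eef_pos: [0.6073, 0.2874, 0.355]
tool_rot: [0.697, 0.291, 0.535, -0.377]
contact_force: [-0.0, -0.3, -0.7]
gripper_width: 0.701
[0.60726709 0.28742309 0.35501171] [ 0.69745911  0.29117347  0.53516744 -0.37731235] [-0.  -0.3 -0.7]
scene 281 axis xy at tcp z [0.6265 0.2536] tilt deg xy [-0.   0.1] med 0.0008 zmin 0.0823 u [329. 206.]
top 36
wrist 639 axis xy at tcp z [0.6289 0.2564] tilt deg xy [ 0.1 -0. ] med 0.0002 zmin 0.0835 u [255. 139.]
```

View pics/up.png

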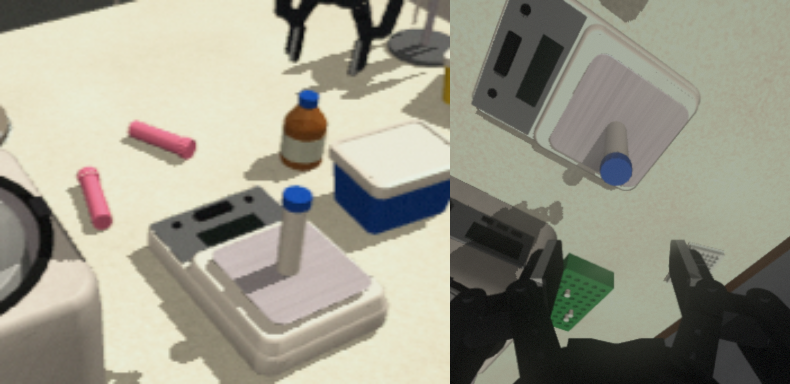

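The tube stands alone and upright near the pan's middle, and the arm is clear of everything. Handing in.

```bash
python3 -c "
from station import *
print(hand_in())"
```

```text
the job is handed in; nothing more can be done
None
```

The job is handed in at about 15 s of the 58 s allowed; the hand-in gave no verdict.

**What I did:** I pressed the bar key to its stop with the pan empty. The force rose to about 14 N against the 4.5 N the spring needs, so it bottomed out. I then gripped the flat cap, drew the tube out along its leaning pocket and carried it over to the pan. I brought it upright on the way, lowered it until it touched the pan at about 6 N, and let go slowly before backing off.

**Last checks:**
- **Tube position:** the wrist camera's cylinder fit puts it about 2 mm from the pan's centre, the scene camera's about 5 mm. Both show about 0.1° of tilt after release.
- **Arm:** it was clear of everything, with the measured force down at noise level.
- **Domed tube:** it was still in the rotor in the scene picture taken after the draw. I did not look at it again after that.
- **Rack, box and bottle:** they show in place in the final pictures; I did not measure their positions again.

One slip: the first row of the descent to the cap carried a stray tilt of about 8°. The next rows corrected it in free air, before anything was touched.

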